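# Ready the leather stamping stand and show its loose bolt

## Robot

A 6-joint arm with a two-finger parallel gripper is mounted at the origin on the work surface. World frame = base frame: x ahead of the robot, y to its left, z up, the work surface at z = 0. Lengths are in mm, angles in degrees, forces in N, time in s.
With the tool pointing down it reaches from about 300 to 850 mm from the base axis. Payload 4.2 kg.
Tool frame: the origin (TCP) lies at the very end of the fingers, on their centre line; the grasp point (between the pads) lies 19 mm behind it (env.grasp_offset is the distance from the TCP to the grasp point, in mm); z points along the fingers, y is the line along which they close (so a half turn about z gives the same grasp; the last joint's range is limited). The gripper opens to 91 mm and grips with 3 to 60 N. Pads are 32 mm wide; open, the fingers measure 118 mm over their backs; the gripper's body (76 mm by 178 mm) begins 60 mm behind the grasp point.
Start: joints at [64.114, 18.312, 89.639, -0, 72.044, -1.146], TCP at [240.645, 522.238, 213.976] pointing down, gripper open.
Joint ranges: [-177.97, 177.97], [-48.28, 115.42], [12.27, 149.76], [-77.06, 257.06], [2.81, 150.46], [-146.56, 146.56]. Speed limits (degrees/s): [147.25, 147.25, 180, 180, 180, 180].

## Interface

Orientations are given as [roll, pitch, yaw] about the fixed x, y, z axes, in that order (R = Rz(yaw) Ry(pitch) Rx(roll)).
In Python, from workcell import env gives the robot as it stands. The module is installed in compiled form; this text tells all that it offers.
- The arm moves only by the tool send_rows, never from a script. Its argument "motion" is a list of rows, each an object of numbers: "tx", "ty", "tz": the shift along the tool's x, y, z in units of 500 mm (1.0 is 500 mm); "rx", "ry", "rz": the turn, a rotation vector about the tool's x, y, z in units of 30 degrees (1.0 is 30 degrees); "gripper": the closure, from -1 (fully open) to 1 (shut). In form: [{"tx": .., "ty": .., "tz": .., "rx": .., "ry": .., "rz": .., "gripper": ..}, ...]. A call has 1 to 12 rows; each row shifts and turns the commanded pose from where the row before left it, along the tool's axes as they then stand; what a row does not reach is not made up. A row lasts 1/8 s, in which the tool goes at most 62.5 mm and 10.7 degrees, less where a joint would pass 70% of its speed; a pose out of reach is approached as far as the arm can. A call with a number of a shift or a turn outside -1 to 1 is refused whole. A call with a gripper value outside its range is refused whole. The fingers move at their own pace and stop on an object; "grip_force" is the grip in N (left out, the last holds). Time passes only in rows, so rows that do not move let the fingers close. It gives the time, the measured TCP pose, the force, the opening and the grip force at its end, in the units of the state.
- env.state(): the state, without advancing time (a new reading comes with each control period).
- env.grab_frame(name): name is "scene" or "top"; returns a dict with "frame" (400x640x3 uint8, red, green, blue), "vertical_fov" (degrees; the focal length in pixels is half the picture's height over the tangent of half this angle, whatever the lens; pixels are square), "cx", "cy" (the principal point, pixels), "k1" (the pictures are not rectified: a ray, as slopes to the right and down, at radius r is drawn at 1 + k1 r^2 times it, then the intrinsics apply), "rvec" (rotation vector, rad) and "tvec" (3), from world to camera coordinates, as OpenCV has them. Camera axes: x right, y down, z forward; pixel columns grow to the right and rows downward; lengths in mm; the calibration is good to about 2 mm. A picture is of the moment at which its call begins. There is no depth.
- env.job_done(): hands the job in; it is judged then, once.
The state is a dict: "time_s": time; "qpos": joint angles; "qvel": joint speeds; "effort": joint torques, N m; "ee_pos": TCP position; "ee_rot": TCP orientation; "force": force on the tool from outside, world axes, zero at the start; "torque": the same for the moment, N m; "gripper_width": finger opening in mm; "gripper_force": force on a finger pad.
Only numpy, scipy, OpenCV 4.12 (cv2) and the standard library are available. Lean on these libraries where they do the work, as an engineer would, in place of code of your own. Each camera call takes 0.05 s, during which the arm holds its last target. There are 200 camera calls.

## Task

Set the stone slab squarely on the wooden block of the stamping stand, edges flush, and let it go; then tap the three bolt heads from above to find the one that is loose and sinks under a light push. Lift only that bolt's cap by its knob, well past halfway to upright, and finish while still holding it open so that someone can tighten the bolt; leave the other caps shut and everything else where it is.

Things in the scene. Friction and masses are not known exactly. Their poses are not given: they have to be found in the camera images.
- stand: dark steel stamping stand, fixed to the bench, a low flat casting 260 x 340 mm, top face 28 mm above the bench. Origin at bench level under the middle bolt; x runs from the bolt row away from the caps' knobs towards the wooden block, y along the bolt row, z up; its plate covers x -80..180, y -170..170 mm. Carries three bolts in a row (at x 0, y +115, 0, -115 mm), three hinged caps and a wooden block.
- block_top (a point): centre of the top face of the wooden block on the stand, 115 mm beyond the middle bolt (stand x), 58 mm above the bench. The block is 90 mm along stand x, 50 mm along stand y and 30 mm high.
- slab: loose stone stamping slab, 90 x 50 x 25 mm (its x, y, z), same outline as the block, about 0.3 kg, lying flat on the bench. Origin at the centre of its underside.
- bolt_l (a joint): sinking of the left (+y) bolt in m: 0 standing up. A tight bolt stays within 1 mm; the loose one (any of the three, unknown) yields to about 3 N, sinks 6 mm to its stop and stays down.
- bolt_l_head (a point): centre of the top of the left (+y) bolt's steel hexagon head (23 mm across, 12 mm high), 52 mm above the bench, 18 mm above the cap whose 32 mm square window it stands in; it moves with the bolt.
- cap_l: hinged steel cap of the left (+y) bolt: flat plate 5 mm thick, 48 mm wide, 66 mm long, with a 16 mm wide nose that carries a knob. Origin on the hinge line (along its y), at stand x +40, y +115 mm, 31.5 mm above the bench, at mid thickness; closed, its axes are those of the stand. The knob end lifts, turning about +y; the z axis' tilt from vertical is the opening, 0 closed to 1.25 rad at the stop. 0.2 kg; it falls shut when let go. All caps start closed.
- cap_l_knob (a point): centre of the black ball knob (18 mm across, on a 7 mm stem) of that cap: cap x -97, z +30.5 mm, so 62 mm above the bench when closed. Free all round; pinched on both sides along the cap's y it can turn between the fingers as the cap swings.
- bolt_m (a joint): sinking of the middle bolt in m: 0 standing up. A tight bolt stays within 1 mm; the loose one (any of the three, unknown) yields to about 3 N, sinks 6 mm to its stop and stays down.
- bolt_m_head (a point): centre of the top of the middle bolt's steel hexagon head (23 mm across, 12 mm high), 52 mm above the bench, 18 mm above the cap whose 32 mm square window it stands in; it moves with the bolt.
- cap_m: hinged steel cap of the middle bolt: flat plate 5 mm thick, 48 mm wide, 66 mm long, with a 16 mm wide nose that carries a knob. Origin on the hinge line (along its y), at stand x +40, y 0 mm, 31.5 mm above the bench, at mid thickness; closed, its axes are those of the stand. The knob end lifts, turning about +y; the z axis' tilt from vertical is the opening, 0 closed to 1.25 rad at the stop. 0.2 kg; it falls shut when let go. All caps start closed.
- cap_m_knob (a point): centre of the black ball knob (18 mm across, on a 7 mm stem) of that cap: cap x -97, z +30.5 mm, so 62 mm above the bench when closed. Free all round; pinched on both sides along the cap's y it can turn between the fingers as the cap swings.
- bolt_r (a joint): sinking of the right (-y) bolt in m: 0 standing up. A tight bolt stays within 1 mm; the loose one (any of the three, unknown) yields to about 3 N, sinks 6 mm to its stop and stays down.
- bolt_r_head (a point): centre of the top of the right (-y) bolt's steel hexagon head (23 mm across, 12 mm high), 52 mm above the bench, 18 mm above the cap whose 32 mm square window it stands in; it moves with the bolt.
- cap_r: hinged steel cap of the right (-y) bolt: flat plate 5 mm thick, 48 mm wide, 66 mm long, with a 16 mm wide nose that carries a knob. Origin on the hinge line (along its y), at stand x +40, y -115 mm, 31.5 mm above the bench, at mid thickness; closed, its axes are those of the stand. The knob end lifts, turning about +y; the z axis' tilt from vertical is the opening, 0 closed to 1.25 rad at the stop. 0.2 kg; it falls shut when let go. All caps start closed.
- cap_r_knob (a point): centre of the black ball knob (18 mm across, on a 7 mm stem) of that cap: cap x -97, z +30.5 mm, so 62 mm above the bench when closed. Free all round; pinched on both sides along the cap's y it can turn between the fingers as the cap swings.
- tin: bystander: round tin, 72 mm across, 50 mm high. Origin at its underside.
- spool: bystander: wooden spool, 38 mm across, 36 mm high, standing on the stand's plate beside the block. Origin at its underside.
- weight: bystander: brass cylinder 40 mm across, 30 mm high, standing on the stand's plate on the block's other side. Origin at its underside.
- burnisher: bystander: turned wooden burnisher, 32 mm across, 66 mm high, standing near the robot. Origin at its underside.
There are look-alikes about, which are no part of the job. Of the things like the slab, leave any that is green or pink; of the rest the smaller one is meant.

How it is judged (in metres and radians):
On the way, in this order (a step that is already met when the one before it is completed fails the run):
1. the slab lies squarely on the block and is let go (x of slab in the frame of block_top between -0.006 and 0.006 m and y of slab in the frame of block_top between -0.006 and 0.006 m and z of slab in the frame of block_top between -0.003 and 0.003 m and angle between the x axis of slab and the x axis of stand, either way round below 0.1 rad and angle between slab's own z axis and vertical below 0.05 rad and linear speed of slab below 0.02 m/s and contact force between the fingers and slab below 0.05 N), for 0.2 s.
2. a bolt has been tapped and found loose, all caps still shut (value of joint any of bolt_l, bolt_m, bolt_r above 0.0035 m and angle between each of cap_l, cap_m, cap_r's own z axis and vertical below 0.1 rad), for 0.1 s.
3. the loose bolt's cap is lifted open (((value of joint bolt_l above 0.0035 m and angle between cap_l's own z axis and vertical above 0.7 rad) or (value of joint bolt_m above 0.0035 m and angle between cap_m's own z axis and vertical above 0.7 rad) or (value of joint bolt_r above 0.0035 m and angle between cap_r's own z axis and vertical above 0.7 rad))), for 0.2 s.
At the end, for the whole second after the job is handed in: The slab rests on the block, free of the fingers, within 6 mm along each side and 0.1 rad; the cap of the sunken (over 3.5 mm) bolt is held still by the fingers at more than 0.7 rad; the other two caps are shut (under 0.1 rad) (all of step 1 and ((value of joint bolt_l above 0.0035 m and angle between cap_l's own z axis and vertical above 0.7 rad and contact force between the fingers and cap_l above 0.2 N and angular speed of cap_l below 0.15 rad/s and angle between each of cap_m, cap_r's own z axis and vertical below 0.1 rad) or (value of joint bolt_m above 0.0035 m and angle between cap_m's own z axis and vertical above 0.7 rad and contact force between the fingers and cap_m above 0.2 N and angular speed of cap_m below 0.15 rad/s and angle between each of cap_l, cap_r's own z axis and vertical below 0.1 rad) or (value of joint bolt_r above 0.0035 m and angle between cap_r's own z axis and vertical above 0.7 rad and contact force between the fingers and cap_r above 0.2 N and angular speed of cap_r below 0.15 rad/s and angle between each of cap_l, cap_m's own z axis and vertical below 0.1 rad))); the arm keeps its last pose, push and grip.
It fails at once if a cap is lifted (over 0.25 rad) whose bolt was not first found loose ((angle between cap_l's own z axis and vertical above 0.25 rad and value of joint bolt_l below 0.0035 m) or (angle between cap_m's own z axis and vertical above 0.25 rad and value of joint bolt_m below 0.0035 m) or (angle between cap_r's own z axis and vertical above 0.25 rad and value of joint bolt_r below 0.0035 m)).
It fails at once if a bystander is pushed more than 30 mm (distance of any of tin, spool, weight, burnisher from where it was at the start of the episode above 0.03 m).
It also fails if it takes over 64 s, if anything falls off the work surface, if the arm or the gripper's body presses on something with over 40 N, if the wrist force passes 120 N, or if a joint passes its speed limit or range.

## Working session

There is one attempt and no reset: what is moved stays moved. The work goes in short steps, Python scripts to look and compute and a tool call to move; the robot and the scene stay as the last step left them, time stands still between calls to the robot, and variables do not carry over. Pictures are saved under pics/ and viewed, at most 10 in all, crops included, and the job is handed in when it is done.

Besides the shell and the picture viewer there is one more tool, called after "Emit:" by a JSON object that holds its "fn" and its "kwargs", one argument or row to a line. send_rows: Moves the arm, as the interface text tells. Shifts and turns lie within -1 to 1; 1 stands for 500 mm of shift or 30 degrees of turn. Its arguments: {"type":"object","properties":{"motion":{"type":"array"},"grip_force":{"type":"number"}},"required":["motion"]}

```bash
mkdir -p pics
cat > h.py <<'E'
import numpy as np, cv2
from workcell import env
from scipy.spatial.transform import Rotation as R
def grab(n):
    d=env.grab_frame(n); f=200/np.tan(np.radians(d["vertical_fov"])/2)
    d["K"]=np.array([[f,0,d["cx"]],[0,f,d["cy"]],[0,0,1]]); d["D"]=np.array([d["k1"],0,0,0,0],float)
    d["bgr"]=cv2.cvtColor(d["frame"],cv2.COLOR_RGB2BGR); return d
def cast(d,px,z):
    p=np.asarray(px,float).reshape(-1,1,2)
    # k1 maps ideal->drawn, as OpenCV
    u=cv2.undistortPoints(p,d["K"],d["D"]).reshape(-1,2)
    M=cv2.Rodrigues(np.asarray(d["rvec"],float))[0]; t=np.asarray(d["tvec"],float).reshape(3)
    c=-M.T@t; r=np.c_[u,np.ones(len(u))]@M
    return c+r*((np.asarray(z)-c[2])/r[:,2])[:,None]
def proj(d,P):
    return cv2.projectPoints(np.asarray(P,float).reshape(-1,1,3),np.asarray(d["rvec"],float),np.asarray(d["tvec"],float),d["K"],d["D"])[0].reshape(-1,2)
E
python3 - <<'E'
from h import *
for n in("top","scene"):
    d=grab(n); cv2.imwrite(f"pics/{n}0.png",d["bgr"]); print(n,d["K"][0],d["k1"],cast(d,[[320,200]],0))
print(env.state())
E
```

```text
top [516.64063593   0.         313.92883776] -0.14513082023484142 [[507.64550285 -40.90953117   0.        ]]
scene [517.43534371   0.         313.23046167] -0.07976472381551616 [[457.36394705 -79.47978853   0.        ]]
{'time_s': 0.1, 'qpos': array([ 6.41128237e+01,  1.83465540e+01,  8.96975098e+01,  6.53120020e-05,
        7.20460653e+01, -1.14617286e+00]), 'qvel': array([-0.05162783, -0.14337977, -0.27505924,  0.09898192,  0.05179711,
        0.00625133]), 'effort': array([ 9.30834467e-04, -4.13331699e+01, -2.32510400e+01,  7.28637935e-02,
        4.21699800e-02, -5.78916388e-05]), 'ee_pos': array([240.45215867, 521.81457777, 213.23156691]), 'ee_rot': array([-1.79909890e+02, -1.86495172e-03,  1.55258975e+02]), 'force': array([-0.1778658 ,  0.5501208 ,  0.60501792]), 'torque': array([ 0.00988855, -0.05372397,  0.02185034]), 'gripper_force': 0.0, 'gripper_width': 91.23859634331421}
```

View pics/top0.png

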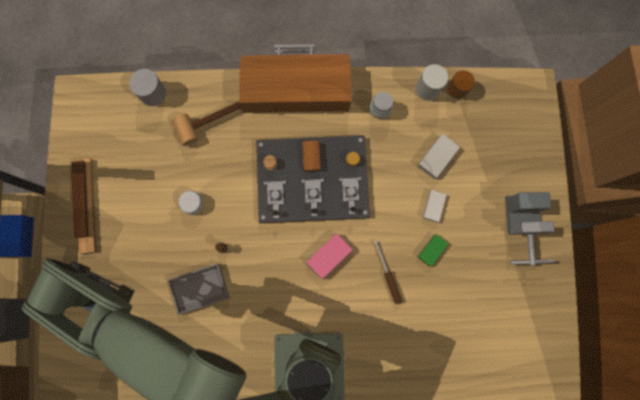

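View pics/scene0.png

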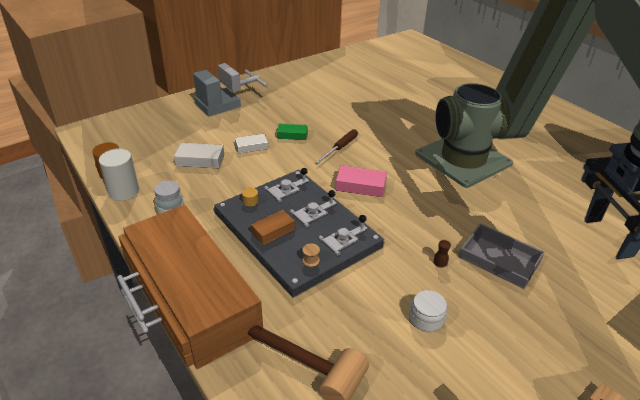

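The top view shows the stand at about (312,178), with the block at (312,155) and the knobs along row 210 on the robot's side. The slab-like things are the large white one (440,156), the small white one (435,206), the pink one (330,256) and the green one (433,250). Leaving out green and pink, the smaller of the rest is (435,206). I'll confirm that in a crop and measure it.

```bash
cat > m.py <<'E'
from h import *
d=grab("top"); im=d["bgr"]; hsv=cv2.cvtColor(im,cv2.COLOR_BGR2HSV)
def quad(mask,z,win,d=d):
    m=np.zeros_like(mask); x0,y0,x1,y1=win; m[y0:y1,x0:x1]=mask[y0:y1,x0:x1]
    m=cv2.morphologyEx(m,cv2.MORPH_OPEN,np.ones((3,3)))
    c=max(cv2.findContours(m,cv2.RETR_EXTERNAL,cv2.CHAIN_APPROX_NONE)[0],key=cv2.contourArea)
    P=cast(d,c.reshape(-1,2),z)[:,:2].astype(np.float32)
    return cv2.minAreaRect(P), c
white=((hsv[...,1]<60)&(hsv[...,2]>140)).astype(np.uint8)*255
dark=((hsv[...,2]<110)&(hsv[...,1]<90)).astype(np.uint8)*255
orange=((hsv[...,1]>150)&(hsv[...,2]>70)&(hsv[...,0]<14)).astype(np.uint8)*255
if __name__=="__main__":
    for n,m,z,w in(("small",white,25,(415,180,460,230)),("big",white,25,(410,125,470,185)),("stand",dark,28,(240,125,385,235)),("block",orange,58,(295,132,330,178))):
        r,c=quad(m,z,w); print(n,np.round(r[0],1),np.round(r[1],1),round(r[2],1),cv2.boundingRect(c))
    a=cv2.resize(im[120:270,230:480],None,fx=3.2,fy=3.2,interpolation=cv2.INTER_CUBIC); cv2.imwrite("pics/crop1.png",a)
    s=grab("scene")["bgr"]; cv2.imwrite("pics/crop2.png",cv2.resize(s[110:310,160:420],None,fx=3,fy=3,interpolation=cv2.INTER_CUBIC))
E
python3 m.py
```

```text
small [ 481.2 -393.1] [52.6 89.3] 72.0 (424, 191, 22, 30)
big [ 641.6 -417.4] [ 70.  125.2] 49.9 (421, 135, 38, 41)
stand [572.3 -17.4] [259.7 338.3] 1.8 (257, 136, 113, 87)
block [606.1 -20.5] [6.1 6.2] 89.1 (312, 164, 3, 3)
```

View pics/crop1.png

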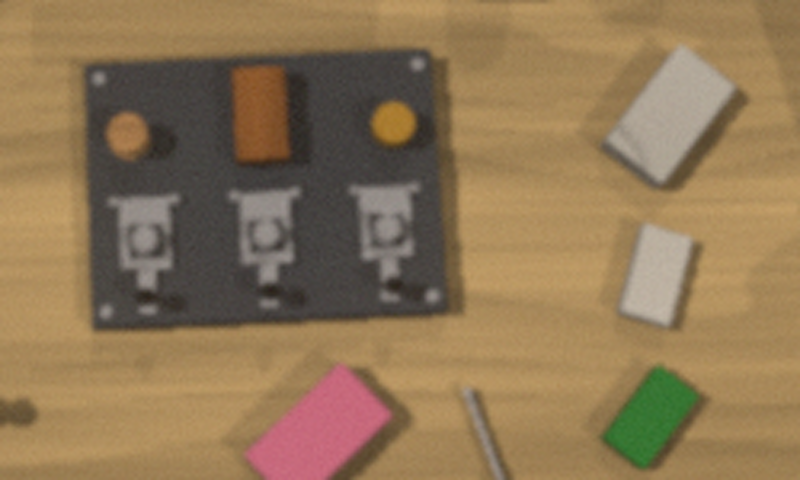

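View pics/crop2.png

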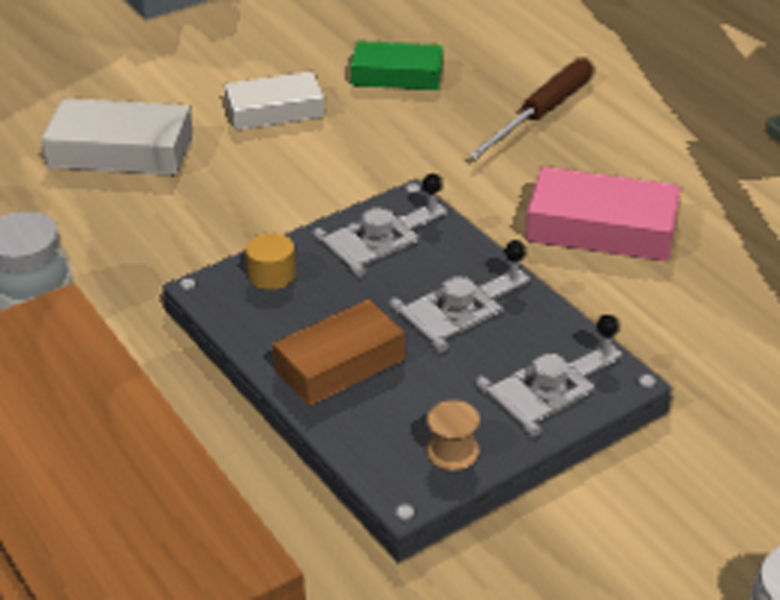

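The crops confirm it: the small white slab measures about 89x52 mm, which fits. The larger white one is 125x70. In the scene view the knobs are at about (304,171), (332,193) and (362,218). Next I'll check the stand pose against both views.

```bash
cat > s.py <<'E'
from m import *
(cx,cy),sz,a=quad(dark,28,(240,125,385,235))[0]
yaw=np.radians(a); ux=np.array([np.cos(yaw),np.sin(yaw)]); uy=np.array([-ux[1],ux[0]])
o=np.array([cx,cy])-50*ux
S=lambda x,y,z:np.r_[o+x*ux+y*uy,z]
E
python3 - <<'E'
from s import *
for dd in(d,):
    M=cv2.Rodrigues(np.asarray(d["rvec"],float))[0]; print("cam",-M.T@np.ravel(d["tvec"]))
print("origin",o,"yaw",a)
for k,y in(("l",115),("m",0),("r",-115)): print(k,"bolt",S(0,y,52),"knob",S(-57,y,62))
print("block",S(115,0,58))
sc=grab("scene")
M=cv2.Rodrigues(np.asarray(sc["rvec"],float))[0]; print("scam",-M.T@np.ravel(sc["tvec"]))
g=cv2.cvtColor(sc["bgr"],cv2.COLOR_BGR2HSV)
print("knob pred",np.round(proj(sc,[S(-57,y,62) for y in(-115,0,115)]),1))
for y in (-115,0,115):
    p=proj(sc,S(-57,y,62))[0].astype(int); w=g[p[1]-9:p[1]+8,p[0]-9:p[0]+10,2]<38
    n,l,st,ce=cv2.connectedComponentsWithStats(w.astype(np.uint8)); i=1+np.argmax(st[1:,4]); print(ce[i]+p-9,st[i])
print("blocktop corners pred scene",np.round(proj(sc,[S(115+i,j,58) for i,j in((-45,-25),(-45,25),(45,25),(45,-25))]),1))
print("blocktop pred top",np.round(proj(d,[S(115+i,j,58) for i,j in((-45,-25),(-45,25),(45,25),(45,-25))]),1))
# scene slab top centre
wm=((g[...,1]<50)&(g[...,2]>120)).astype(np.uint8)*255
m=np.zeros_like(wm); m[130:155,232:272]=wm[130:155,232:272]
c=max(cv2.findContours(m,0,1)[0],key=cv2.contourArea); print("slab scene bbox",cv2.boundingRect(c))
th=np.radians(-18);v=np.array([np.cos(th),np.sin(th)]);w=np.array([-v[1],v[0]])
for z in(25,0): print(np.round(proj(sc,[np.r_[np.array([481.2,-393.1])+i*v+j*w,z] for i,j in((-45,-25),(-45,25),(45,25),(45,-25))]),1).tolist(),np.round(proj(d,[np.r_[np.array([481.2,-393.1])+i*v+j*w,z] for i,j in((-45,-25),(-45,25),(45,25),(45,-25))]),1).tolist())
E
```

```text
cam [ 261.4751959    -6.61509687 1584.9089454 ]
origin [522.38451464 -19.21260594] yaw 1.864878535270691
l bolt [518.64212438  95.72648452  52.        ] knob [461.67231432  93.87156065  62.        ]
m bolt [522.38451464 -19.21260594  52.        ] knob [465.41470458 -21.06752981  62.        ]
r bolt [ 526.1269049  -134.15169639   52.        ] knob [ 469.15709484 -136.00662026   62.        ]
block [637.32360509 -15.47021568  58.        ]
scam [1080.45750845  760.16358129  845.59563932]
knob pred [[304.1 171.5]
 [331.8 193.9]
 [362.7 219. ]]
[303.28571429 171.03571429] [ 6  6  6  7 28]
[330.96428571 193.39285714] [ 6  6  7  7 28]
[361.78787879 218.21212121] [ 6  6  7  7 33]
blocktop corners pred scene [[283.  209.4]
 [295.3 220.7]
 [262.2 236.4]
 [250.4 224.2]]
blocktop pred top [[320.2 169.1]
 [303.6 169.9]
 [302.3 141.1]
 [318.6 140.3]]
slab scene bbox (235, 134, 33, 19)
[[264.6, 134.0], [268.4, 142.7], [237.9, 147.3], [234.9, 138.4]] [[438.6, 221.7], [423.1, 216.9], [430.5, 189.3], [445.9, 194.0]]
[[265.0, 141.0], [268.7, 149.8], [238.6, 154.5], [235.5, 145.5]] [[436.6, 222.6], [421.4, 217.9], [428.7, 190.7], [443.8, 195.3]]
```

```bash
cat > e.py <<'E'
from s import *
from scipy.ndimage import map_coordinates, gaussian_filter1d
sc=grab("scene")
def edges(dd,c,ang,z,h,half,oth,ch=2):
    """peaks of gradient along direction ang from -h..h (box half size 'half'), averaged over +-0.7 oth"""
    u=np.array([np.cos(ang),np.sin(ang)]); v=np.array([-u[1],u[0]])
    t=np.arange(-h,h,.25); acc=0
    for s in np.linspace(-.65,.65,15)*oth:
        P=np.c_[c+np.outer(t,u)+s*v,np.full(len(t),z)]; q=proj(dd,P)
        acc=acc+np.array([map_coordinates(dd["bgr"][...,k].astype(float),[q[:,1],q[:,0]],order=1) for k in range(3)])
    g=np.abs(np.gradient(gaussian_filter1d(acc/15,6,axis=1),axis=1)).sum(0)
    i=[k for k in range(1,len(t)-1) if g[k]>g[k-1] and g[k]>=g[k+1] and g[k]>1]
    return [(float(t[k]),round(float(g[k]),1)) for k in i]
def box(dd,c,yaw,z,hx=45,hy=25):
    print(" x:",edges(dd,c,yaw,z,hx+20,hx,hy)); print(" y:",edges(dd,c,yaw+np.pi/2,z,hy+20,hy,hx))
if __name__=="__main__":
    for n,dd in(("top",d),("scene",sc)):
        print(n,"block");box(dd,S(115,0,58)[:2],yaw,58)
        print(n,"slab");box(dd,np.array([481.2,-393.1]),np.radians(-18),25)
        print(n,"stand x",edges(dd,S(50,-80,28)[:2],yaw,28,150,130,100)[::1])
E
python3 e.py
```

```text
top block
 x: [(-52.75, 1.7), (-50.5, 1.5), (-44.25, 3.6), (46.0, 3.2), (58.0, 4.0)]
 y: [(-42.75, 1.3), (-24.5, 2.8), (25.75, 3.1)]
top slab
 x: [(-50.0, 1.6), (-43.5, 6.2), (44.75, 3.1)]
 y: [(-37.0, 4.6), (-25.5, 7.4), (23.75, 4.8)]
top stand x [(-133.25, 6.2), (-74.5, 2.2), (-64.25, 1.6), (-30.75, 1.4), (-4.0, 3.8), (131.5, 3.5)]
scene block
 x: [(-63.0, 3.0), (-56.0, 10.9), (-44.5, 5.8), (44.5, 7.8), (58.75, 4.0)]
 y: [(-26.25, 4.7), (23.25, 4.3)]
scene slab
 x: [(-57.0, 1.0), (-43.0, 8.5), (45.5, 15.6), (54.25, 7.5)]
 y: [(-29.75, 4.6), (21.0, 7.1)]
scene stand x [(-142.5, 1.4), (-129.75, 6.5), (-123.25, 2.6), (-117.25, 1.6), (-107.5, 1.3), (-80.25, 3.8), (-70.75, 1.8), (-58.25, 2.2), (-37.5, 4.3), (-18.5, 1.4), (-10.75, 8.2), (1.0, 1.9), (93.25, 2.3), (108.75, 1.1), (129.75, 5.0), (136.25, 1.1), (143.0, 12.4)]
```

```bash
cat > go.py <<'E'
import sys
from h import *
def go(x,y,z,yaw):
    s=env.state(); A=R.from_euler("xyz",s["ee_rot"],degrees=True)
    B=R.from_euler("xyz",[180,0,yaw],degrees=True)
    t=A.inv().apply(np.array([x,y,z])-s["ee_pos"])/500; r=(A.inv()*B).as_rotvec(degrees=True)/30
    print("t=%.1f"%s["time_s"],"pos",np.round(s["ee_pos"],1),"rot",np.round(s["ee_rot"],1),"F",np.round(s["force"],1),"w %.1f gf %.1f"%(s["gripper_width"],s["gripper_force"]))
    print("shift",np.round(t,4),"turn",np.round(r,3))
if __name__=="__main__": go(*map(float,sys.argv[1:]))
E
python3 go.py 481.4 -395.5 150 -18
```

```text
t=0.4 pos [240.6 522.2 213.8] rot [-180.    -0.   155.3] F [-0.2  0.8 -0.2] w 91.5 gf 0.0
shift [-1.2055 -1.4653  0.1279] turn [-0.     0.     5.775]
```

Emit:
{"fn": "send_rows", "kwargs": {
  "motion": [
    {"tx": -0.06,"ty": -0.0733,"gripper": -1},
    {"tx": -0.06,"ty": -0.0733,"gripper": -1},
    {"tx": -0.06,"ty": -0.0733,"gripper": -1},
    {"tx": -0.06,"ty": -0.0733,"gripper": -1},
    {"tx": -0.06,"ty": -0.0733,"gripper": -1},
    {"tx": -0.06,"ty": -0.0733,"gripper": -1},
    {"tx": -0.06,"ty": -0.0733,"gripper": -1},
    {"tx": -0.06,"ty": -0.0733,"gripper": -1},
    {"tx": -0.06,"ty": -0.0733,"gripper": -1},
    {"tx": -0.06,"ty": -0.0733,"gripper": -1}
  ]
}}

```text
invalid input at $.motion[0]: expected keys tx, ty, tz, rx, ry, rz, gripper
```

Emit:
{"fn": "send_rows", "kwargs": {
  "motion": [
    {"tx": -0.06,"ty": -0.0733,"gripper": -1},
    {"tx": -0.06,"ty": -0.0733,"gripper": -1},
    {"tx": -0.06,"ty": -0.0733,"gripper": -1},
    {"tx": -0.06,"ty": -0.0733,"gripper": -1},
    {"tx": -0.06,"ty": -0.0733,"gripper": -1},
    {"tx": -0.06,"ty": -0.0733,"gripper": -1},
    {"tx": -0.06,"ty": -0.0733,"gripper": -1},
    {"tx": -0.06,"ty": -0.0733,"gripper": -1},
    {"tx": -0.06,"ty": -0.0733,"gripper": -1},
    {"tx": -0.06,"ty": -0.0733,"gripper": -1}
  ]
}}

```text
invalid input at $.motion[0]: expected keys tx, ty, tz, rx, ry, rz, gripper
```

Emit:
{"fn": "send_rows", "kwargs": {
  "motion": [
    {"rz": 0.34,"tz": 0.01,"gripper": -1},
    {"rz": 0.34,"tz": 0.01,"gripper": -1},
    {"rz": 0.34,"tz": 0.01,"gripper": -1},
    {"rz": 0.34,"tz": 0.01,"gripper": -1},
    {"rz": 0.34,"tz": 0.01,"gripper": -1},
    {"rz": 0.34,"tz": 0.01,"gripper": -1},
    {"rz": 0.34,"tz": 0.01,"gripper": -1},
    {"rz": 0.34,"tz": 0.01,"gripper": -1},
    {"rz": 0.34,"tz": 0.01,"gripper": -1}
  ]
}}

```text
invalid input at $.motion[0]: expected keys tx, ty, tz, rx, ry, rz, gripper
```

Emit:
{"fn": "send_rows", "kwargs": {
  "motion": [
    {"rz": 0.34,"gripper": -1},
    {"rz": 0.34,"gripper": -1},
    {"rz": 0.34,"gripper": -1},
    {"rz": 0.34,"gripper": -1},
    {"rz": 0.34,"gripper": -1},
    {"rz": 0.34,"gripper": -1},
    {"rz": 0.34,"gripper": -1},
    {"rz": 0.335,"gripper": -1},
    {"gripper": -1}
  ]
}}

```text
invalid input at $.motion[0]: expected keys tx, ty, tz, rx, ry, rz, gripper
```

```bash
python3 go.py 481.4 -395.5 60 -18
```

```text
t=0.4 pos [240.6 522.2 213.8] rot [-180.    -0.   155.3] F [-0.2  0.8 -0.2] w 91.5 gf 0.0
shift [-1.2055 -1.4653  0.3079] turn [-0.     0.     5.775]
```

Emit:
{"fn": "send_rows", "kwargs": {
  "motion": [
    {"tx": -0.067,"ty": -0.0814,"tz": 0,"rx": 0,"ry": 0,"rz": 0,"gripper": -1},
    {"tx": -0.067,"ty": -0.0814,"tz": 0,"rx": 0,"ry": 0,"rz": 0,"gripper": -1},
    {"tx": -0.067,"ty": -0.0814,"tz": 0,"rx": 0,"ry": 0,"rz": 0,"gripper": -1},
    {"tx": -0.067,"ty": -0.0814,"tz": 0,"rx": 0,"ry": 0,"rz": 0,"gripper": -1},
    {"tx": -0.067,"ty": -0.0814,"tz": 0,"rx": 0,"ry": 0,"rz": 0,"gripper": -1},
    {"tx": -0.067,"ty": -0.0814,"tz": 0,"rx": 0,"ry": 0,"rz": 0,"gripper": -1},
    {"tx": -0.067,"ty": -0.0814,"tz": 0,"rx": 0,"ry": 0,"rz": 0,"gripper": -1},
    {"tx": -0.067,"ty": -0.0814,"tz": 0,"rx": 0,"ry": 0,"rz": 0,"gripper": -1},
    {"tx": -0.067,"ty": -0.0814,"tz": 0,"rx": 0,"ry": 0,"rz": 0,"gripper": -1}
  ]
}}

```text
time_s: 1.52
ee_pos: [361.5, 61.8, 214.3]
ee_rot: [179.9, 0.1, 155.3]
force: [0.4, 0.7, 0.5]
gripper_width: 90.9
gripper_force: 0.0
```

Emit:
{"fn": "send_rows", "kwargs": {
  "motion": [
    {"tx": -0.067,"ty": -0.0814,"tz": 0,"rx": 0,"ry": 0,"rz": 0,"gripper": -1},
    {"tx": -0.067,"ty": -0.0814,"tz": 0,"rx": 0,"ry": 0,"rz": 0,"gripper": -1},
    {"tx": -0.067,"ty": -0.0814,"tz": 0,"rx": 0,"ry": 0,"rz": 0,"gripper": -1},
    {"tx": -0.067,"ty": -0.0814,"tz": 0,"rx": 0,"ry": 0,"rz": 0,"gripper": -1},
    {"tx": -0.067,"ty": -0.0814,"tz": 0,"rx": 0,"ry": 0,"rz": 0,"gripper": -1},
    {"tx": -0.067,"ty": -0.0814,"tz": 0,"rx": 0,"ry": 0,"rz": 0,"gripper": -1},
    {"tx": -0.067,"ty": -0.0814,"tz": 0,"rx": 0,"ry": 0,"rz": 0,"gripper": -1},
    {"tx": -0.067,"ty": -0.0814,"tz": 0,"rx": 0,"ry": 0,"rz": 0,"gripper": -1},
    {"tx": -0.067,"ty": -0.0814,"tz": 0,"rx": 0,"ry": 0,"rz": 0,"gripper": -1}
  ]
}}

```text
time_s: 2.65
ee_pos: [482.0, -397.3, 213.9]
ee_rot: [180.0, 0.0, 155.2]
force: [1.3, -0.7, -0.5]
gripper_width: 91.2
gripper_force: 0.0
```

Emit:
{"fn": "send_rows", "kwargs": {
  "motion": [
    {"tx": 0,"ty": 0,"tz": 0.015,"rx": 0,"ry": 0,"rz": 0.34,"gripper": -1},
    {"tx": 0,"ty": 0,"tz": 0.015,"rx": 0,"ry": 0,"rz": 0.34,"gripper": -1},
    {"tx": 0,"ty": 0,"tz": 0.015,"rx": 0,"ry": 0,"rz": 0.34,"gripper": -1},
    {"tx": 0,"ty": 0,"tz": 0.015,"rx": 0,"ry": 0,"rz": 0.34,"gripper": -1},
    {"tx": 0,"ty": 0,"tz": 0.015,"rx": 0,"ry": 0,"rz": 0.34,"gripper": -1},
    {"tx": 0,"ty": 0,"tz": 0.015,"rx": 0,"ry": 0,"rz": 0.34,"gripper": -1},
    {"tx": 0,"ty": 0,"tz": 0.015,"rx": 0,"ry": 0,"rz": 0.34,"gripper": -1},
    {"tx": 0,"ty": 0,"tz": 0.015,"rx": 0,"ry": 0,"rz": 0.34,"gripper": -1},
    {"tx": 0,"ty": 0,"tz": 0.015,"rx": 0,"ry": 0,"rz": 0.34,"gripper": -1}
  ]
}}

```text
time_s: 3.78
ee_pos: [481.7, -395.5, 146.1]
ee_rot: [-180.0, -0.0, 63.1]
force: [0.6, 0.5, 0.4]
gripper_width: 91.1
gripper_force: 0.0
```

Emit:
{"fn": "send_rows", "kwargs": {
  "motion": [
    {"tx": 0,"ty": 0,"tz": 0.015,"rx": 0,"ry": 0,"rz": 0.34,"gripper": -1},
    {"tx": 0,"ty": 0,"tz": 0.015,"rx": 0,"ry": 0,"rz": 0.34,"gripper": -1},
    {"tx": 0,"ty": 0,"tz": 0.015,"rx": 0,"ry": 0,"rz": 0.34,"gripper": -1},
    {"tx": 0,"ty": 0,"tz": 0.015,"rx": 0,"ry": 0,"rz": 0.34,"gripper": -1},
    {"tx": 0,"ty": 0,"tz": 0.015,"rx": 0,"ry": 0,"rz": 0.34,"gripper": -1},
    {"tx": 0,"ty": 0,"tz": 0.015,"rx": 0,"ry": 0,"rz": 0.34,"gripper": -1},
    {"tx": 0,"ty": 0,"tz": 0.015,"rx": 0,"ry": 0,"rz": 0.34,"gripper": -1},
    {"tx": 0,"ty": 0,"tz": 0.015,"rx": 0,"ry": 0,"rz": 0.335,"gripper": -1},
    {"tx": 0,"ty": 0,"tz": 0,"rx": 0,"ry": 0,"rz": 0,"gripper": -1}
  ]
}}

```text
time_s: 4.9
ee_pos: [481.4, -395.2, 85.8]
ee_rot: [-180.0, 0.1, -17.9]
force: [0.2, 0.4, -0.4]
gripper_width: 91.3
gripper_force: 0.0
```

```bash
python3 go.py 481.4 -395.5 60 -18
```

```text
t=4.9 pos [ 481.4 -395.2   85.8] rot [-1.80e+02  1.00e-01 -1.79e+01] F [ 0.2  0.4 -0.4] w 91.3 gf 0.0
shift [0.0003 0.0006 0.0516] turn [-0.001  0.003  0.004]
```

Emit:
{"fn": "send_rows", "kwargs": {
  "motion": [
    {"tx": 0,"ty": 0,"tz": 0.06,"rx": 0,"ry": 0,"rz": 0,"gripper": -1},
    {"tx": 0,"ty": 0,"tz": 0.06,"rx": 0,"ry": 0,"rz": 0,"gripper": -1},
    {"tx": 0,"ty": 0,"tz": 0.03,"rx": 0,"ry": 0,"rz": 0,"gripper": -1},
    {"tx": 0,"ty": 0,"tz": 0.013,"rx": 0,"ry": 0,"rz": 0,"gripper": -1},
    {"tx": 0,"ty": 0,"tz": 0,"rx": 0,"ry": 0,"rz": 0,"gripper": -1}
  ]
}}

```text
time_s: 5.52
ee_pos: [482.0, -395.7, 5.3]
ee_rot: [180.0, -0.0, -18.0]
force: [0.4, 0.4, -0.7]
gripper_width: 91.3
gripper_force: 0.0
```

Emit:
{"fn": "send_rows", "kwargs": {
  "motion": [
    {"tx": 0,"ty": 0,"tz": 0,"rx": 0,"ry": 0,"rz": 0,"gripper": 1},
    {"tx": 0,"ty": 0,"tz": 0,"rx": 0,"ry": 0,"rz": 0,"gripper": 1},
    {"tx": 0,"ty": 0,"tz": 0,"rx": 0,"ry": 0,"rz": 0,"gripper": 1},
    {"tx": 0,"ty": 0,"tz": 0,"rx": 0,"ry": 0,"rz": 0,"gripper": 1},
    {"tx": 0,"ty": 0,"tz": 0,"rx": 0,"ry": 0,"rz": 0,"gripper": 1},
    {"tx": 0,"ty": 0,"tz": 0,"rx": 0,"ry": 0,"rz": 0,"gripper": 1}
  ],
  "grip_force": 25
}}

```text
time_s: 6.28
ee_pos: [481.8, -395.6, 5.0]
ee_rot: [180.0, -0.0, -18.0]
force: [-1.1, 0.3, 1.5]
gripper_width: 49.8
gripper_force: 25.0
```

Emit:
{"fn": "send_rows", "kwargs": {
  "motion": [
    {"tx": 0,"ty": 0,"tz": -0.05,"rx": 0,"ry": 0,"rz": 0,"gripper": 1},
    {"tx": 0,"ty": 0,"tz": -0.1,"rx": 0,"ry": 0,"rz": 0,"gripper": 1},
    {"tx": 0,"ty": 0,"tz": -0.1,"rx": 0,"ry": 0,"rz": 0,"gripper": 1},
    {"tx": 0,"ty": 0,"tz": 0,"rx": 0,"ry": 0,"rz": 0,"gripper": 1}
  ]
}}

```text
time_s: 6.78
ee_pos: [483.7, -397.0, 133.7]
ee_rot: [179.8, -0.4, -18.0]
force: [-0.6, -0.2, -4.1]
gripper_width: 49.9
gripper_force: 25.0
```

```bash
python3 go.py 637.7 -15.9 130 1.87
python3 - <<'E'
from h import *
ims=[]
for n,b in(("top",(370,150,500,250)),("scene",(190,80,320,180))):
    d=grab(n); x0,y0,x1,y1=b; ims.append(cv2.resize(d["bgr"][y0:y1,x0:x1],None,fx=3,fy=3,interpolation=cv2.INTER_CUBIC))
cv2.imwrite("pics/grip.png",np.hstack(ims))
E
```

```text
t=6.8 pos [ 483.7 -397.   133.7] rot [179.8  -0.4 -18. ] F [-0.6 -0.2 -4.1] w 49.9 gf 25.0
shift [ 0.0575 -0.8202  0.0054] turn [ 0.008 -0.014 -0.662]
```

View pics/grip.png

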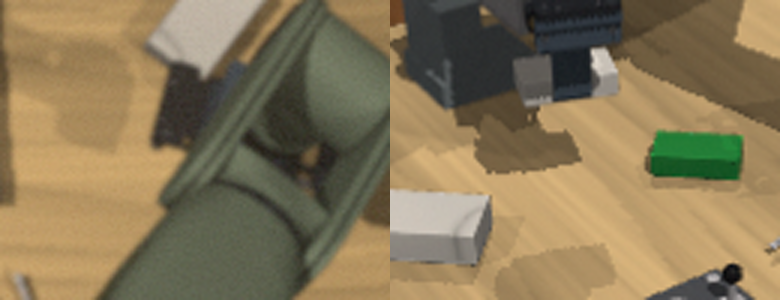

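The slab is held squarely between the fingers at a width of 49.9, in the scene half at (570,80). Next I move it over the block.

Emit:
{"fn": "send_rows", "kwargs": {
  "motion": [
    {"tx": 0,"ty": 0,"tz": 0,"rx": 0,"ry": 0,"rz": -0.331,"gripper": 1},
    {"tx": 0,"ty": 0,"tz": 0,"rx": 0,"ry": 0,"rz": -0.331,"gripper": 1},
    {"tx": 0.037,"ty": -0.0835,"tz": 0,"rx": 0,"ry": 0,"rz": 0,"gripper": 1},
    {"tx": 0.037,"ty": -0.0835,"tz": 0,"rx": 0,"ry": 0,"rz": 0,"gripper": 1},
    {"tx": 0.037,"ty": -0.0835,"tz": 0,"rx": 0,"ry": 0,"rz": 0,"gripper": 1},
    {"tx": 0.037,"ty": -0.0835,"tz": 0,"rx": 0,"ry": 0,"rz": 0,"gripper": 1},
    {"tx": 0.037,"ty": -0.0835,"tz": 0,"rx": 0,"ry": 0,"rz": 0,"gripper": 1},
    {"tx": 0.037,"ty": -0.0835,"tz": 0,"rx": 0,"ry": 0,"rz": 0,"gripper": 1},
    {"tx": 0.037,"ty": -0.0835,"tz": 0,"rx": 0,"ry": 0,"rz": 0,"gripper": 1},
    {"tx": 0.037,"ty": -0.0835,"tz": 0,"rx": 0,"ry": 0,"rz": 0,"gripper": 1},
    {"tx": 0.037,"ty": -0.0835,"tz": 0,"rx": 0,"ry": 0,"rz": 0,"gripper": 1},
    {"tx": 0,"ty": 0,"tz": 0,"rx": 0,"ry": 0,"rz": 0,"gripper": 1}
  ]
}}

```text
time_s: 8.38
ee_pos: [635.0, -11.2, 126.5]
ee_rot: [-179.9, 0.3, 2.1]
force: [-1.0, -0.6, -3.5]
gripper_width: 49.9
gripper_force: 25.0
```

Emit:
{"fn": "send_rows", "kwargs": {
  "motion": [
    {"tx": 0,"ty": 0,"tz": 0.06,"rx": 0,"ry": 0,"rz": 0,"gripper": 1},
    {"tx": 0,"ty": 0,"tz": 0.04,"rx": 0,"ry": 0,"rz": 0,"gripper": 1},
    {"tx": 0,"ty": 0,"tz": 0,"rx": 0,"ry": 0,"rz": 0,"gripper": 1}
  ]
}}

```text
time_s: 8.75
ee_pos: [632.6, -15.2, 76.0]
ee_rot: [-180.0, 0.5, 1.8]
force: [-0.3, 0.1, -3.5]
gripper_width: 49.9
gripper_force: 25.0
```

```bash
python3 go.py 638.0 -15.9 63 1.87
cat > p.py <<'E'
import sys
from h import *
ims=[]
for n,b in(("top",(250,110,380,230)),("scene",(210,150,340,270))):
    d=grab(n); x0,y0,x1,y1=b; ims.append(cv2.resize(d["bgr"][y0:y1,x0:x1],None,fx=3,fy=3,interpolation=cv2.INTER_CUBIC))
cv2.imwrite(sys.argv[1],np.hstack(ims))
E
python3 p.py pics/above.png
```

```text
t=8.8 pos [632.6 -15.2  76. ] rot [-180.     0.5    1.8] F [-0.3  0.1 -3.5] w 49.9 gf 25.0
shift [0.011  0.0018 0.026 ] turn [-0.001  0.017 -0.001]
```

View pics/above.png

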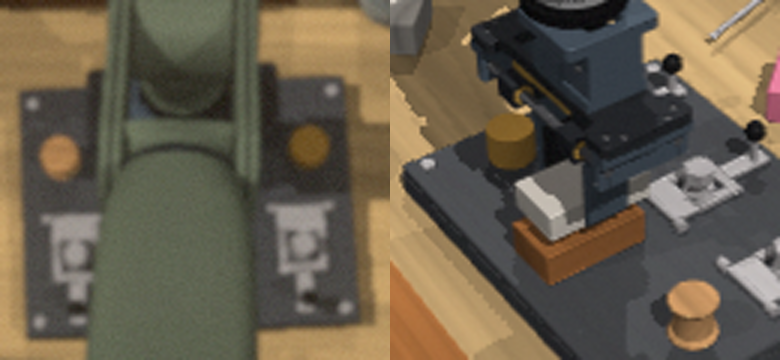

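The slab hangs just above the block, in the scene half at (560,205). I'll correct its x and lower it.

Emit:
{"fn": "send_rows", "kwargs": {
  "motion": [
    {"tx": 0.011,"ty": 0.002,"tz": 0,"rx": 0,"ry": 0.017,"rz": 0,"gripper": 1},
    {"tx": 0,"ty": 0,"tz": 0.016,"rx": 0,"ry": 0,"rz": 0,"gripper": 1},
    {"tx": 0,"ty": 0,"tz": 0,"rx": 0,"ry": 0,"rz": 0,"gripper": 1},
    {"tx": 0,"ty": 0,"tz": 0,"rx": 0,"ry": 0,"rz": 0,"gripper": 1}
  ]
}}

```text
time_s: 9.35
ee_pos: [641.4, -15.3, 71.9]
ee_rot: [-180.0, -0.5, 1.9]
force: [0.2, 0.9, -3.3]
gripper_width: 50.0
gripper_force: 25.0
```

```bash
python3 go.py 637.9 -15.9 62.8 1.87
```

```text
t=9.3 pos [641.4 -15.3  71.9] rot [-180.    -0.5    1.9] F [ 0.2  0.9 -3.3] w 50.0 gf 25.0
shift [-0.0072  0.001   0.0182] turn [-0.    -0.017  0.   ]
```

Emit:
{"fn": "send_rows", "kwargs": {
  "motion": [
    {"tx": 0,"ty": 0,"tz": 0,"rx": 0,"ry": 0,"rz": 0,"gripper": 1},
    {"tx": 0,"ty": 0,"tz": 0,"rx": 0,"ry": 0,"rz": 0,"gripper": 1}
  ]
}}

```text
time_s: 9.6
ee_pos: [641.6, -15.3, 72.1]
ee_rot: [-180.0, -0.5, 1.9]
force: [0.4, 0.1, -4.1]
gripper_width: 50.0
gripper_force: 25.0
```

```bash
python3 go.py 637.9 -15.9 62.8 1.87
```

```text
t=9.6 pos [641.6 -15.3  72.1] rot [-180.    -0.5    1.9] F [ 0.4  0.1 -4.1] w 50.0 gf 25.0
shift [-0.0075  0.001   0.0186] turn [-0.    -0.018  0.   ]
```

Emit:
{"fn": "send_rows", "kwargs": {
  "motion": [
    {"tx": -0.0075,"ty": 0.001,"tz": 0.012,"rx": 0,"ry": -0.017,"rz": 0,"gripper": 1},
    {"tx": 0,"ty": 0,"tz": 0,"rx": 0,"ry": 0,"rz": 0,"gripper": 1},
    {"tx": 0,"ty": 0,"tz": 0,"rx": 0,"ry": 0,"rz": 0,"gripper": 1},
    {"tx": 0,"ty": 0,"tz": 0,"rx": 0,"ry": 0,"rz": 0,"gripper": 1}
  ]
}}

```text
time_s: 10.1
ee_pos: [637.9, -15.9, 66.0]
ee_rot: [-180.0, -0.0, 1.9]
force: [1.4, 0.1, -3.6]
gripper_width: 49.9
gripper_force: 25.0
```

```bash
python3 go.py 637.9 -15.9 62.8 1.87
```

```text
t=10.1 pos [637.9 -15.9  66. ] rot [-180.    -0.     1.9] F [ 1.4  0.1 -3.6] w 49.9 gf 25.0
shift [-0.0001 -0.0001  0.0064] turn [-0.    -0.001 -0.   ]
```

Emit:
{"fn": "send_rows", "kwargs": {
  "motion": [
    {"tx": 0,"ty": 0,"tz": 0.004,"rx": 0,"ry": 0,"rz": 0,"gripper": 1},
    {"tx": 0,"ty": 0,"tz": 0.003,"rx": 0,"ry": 0,"rz": 0,"gripper": 1},
    {"tx": 0,"ty": 0,"tz": 0,"rx": 0,"ry": 0,"rz": 0,"gripper": 1},
    {"tx": 0,"ty": 0,"tz": 0,"rx": 0,"ry": 0,"rz": 0,"gripper": 1}
  ]
}}

```text
time_s: 10.6
ee_pos: [637.9, -15.9, 63.0]
ee_rot: [-180.0, -0.0, 1.9]
force: [-2.4, 1.1, 2.7]
gripper_width: 50.0
gripper_force: 25.0
```

Emit:
{"fn": "send_rows", "kwargs": {
  "motion": [
    {"tx": 0,"ty": 0,"tz": 0,"rx": 0,"ry": 0,"rz": 0,"gripper": -0.5},
    {"tx": 0,"ty": 0,"tz": 0,"rx": 0,"ry": 0,"rz": 0,"gripper": -0.5},
    {"tx": 0,"ty": 0,"tz": 0,"rx": 0,"ry": 0,"rz": 0,"gripper": -0.5},
    {"tx": 0,"ty": 0,"tz": 0,"rx": 0,"ry": 0,"rz": 0,"gripper": -0.5}
  ]
}}

```text
time_s: 11.1
ee_pos: [637.8, -15.9, 62.3]
ee_rot: [-180.0, -0.0, 1.9]
force: [-0.4, -0.4, 0.2]
gripper_width: 68.5
gripper_force: 0.0
```

Emit:
{"fn": "send_rows", "kwargs": {
  "motion": [
    {"tx": 0,"ty": 0,"tz": -0.04,"rx": 0,"ry": 0,"rz": 0,"gripper": -0.5},
    {"tx": 0,"ty": 0,"tz": -0.08,"rx": 0,"ry": 0,"rz": 0,"gripper": -0.5},
    {"tx": 0,"ty": 0,"tz": -0.06,"rx": 0,"ry": 0,"rz": 0,"gripper": -0.5},
    {"tx": -0.1,"ty": 0,"tz": 0,"rx": 0,"ry": 0,"rz": 0,"gripper": 0},
    {"tx": -0.1,"ty": 0,"tz": 0,"rx": 0,"ry": 0,"rz": 0,"gripper": 1},
    {"tx": -0.03,"ty": 0,"tz": 0,"rx": 0,"ry": 0,"rz": 0,"gripper": 1},
    {"tx": 0,"ty": 0,"tz": 0,"rx": 0,"ry": 0,"rz": 0,"gripper": 1},
    {"tx": 0,"ty": 0,"tz": 0,"rx": 0,"ry": 0,"rz": 0,"gripper": 1}
  ]
}}

```text
time_s: 12.1
ee_pos: [524.6, -19.7, 152.7]
ee_rot: [180.0, -0.1, 1.9]
force: [-0.2, -0.7, 0.2]
gripper_width: 21.3
gripper_force: 0.0
```

```bash
python3 go.py 522.8 -19.6 60 1.87; python3 p.py pics/placed.png
```

```text
t=12.1 pos [524.6 -19.7 152.7] rot [ 1.8e+02 -1.0e-01  1.9e+00] F [-0.2 -0.7  0.2] w 21.3 gf 0.0
shift [-0.004  -0.0004  0.1853] turn [ 0.    -0.004  0.   ]
```

View pics/placed.png

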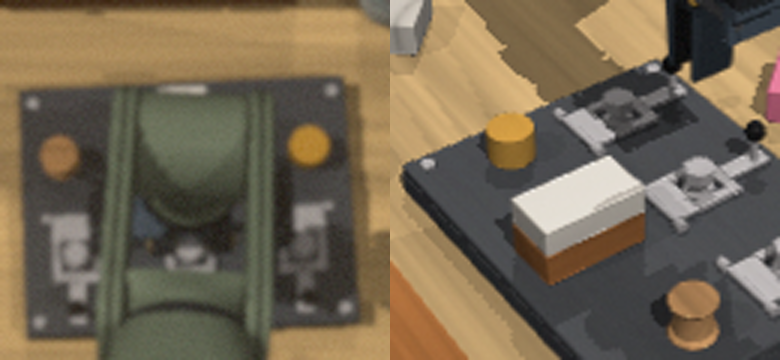

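The slab sits flush on the block, with its corners in line at crop (513,203) and (645,190) in the scene half. A number check against the block edges measured earlier in the same view:

Run:
```python
import h
from e import edges, sc
import numpy as np
yaw=np.radians(1.87); c=np.array([637.32,-15.47])
print("x",edges(sc,c,yaw,83,65,45,25)); print("y",edges(sc,c,yaw+np.pi/2,83,45,25,45))
```

```text
x [(-44.75, 19.0), (44.75, 16.2), (57.75, 4.7)]
y [(-25.75, 18.7), (16.75, 2.4), (24.25, 8.4), (43.0, 2.6)]
```

Emit:
{"fn": "send_rows", "kwargs": {
  "motion": [
    {"tx": -0.004,"ty": 0,"tz": 0.09,"rx": 0,"ry": 0,"rz": 0,"gripper": 1},
    {"tx": 0,"ty": 0,"tz": 0.08,"rx": 0,"ry": 0,"rz": 0,"gripper": 1},
    {"tx": 0,"ty": 0,"tz": 0,"rx": 0,"ry": 0,"rz": 0,"gripper": 1},
    {"tx": 0,"ty": 0,"tz": 0,"rx": 0,"ry": 0,"rz": 0,"gripper": 1}
  ]
}}

```text
time_s: 12.8
ee_pos: [522.2, -19.8, 68.5]
ee_rot: [180.0, -0.1, 1.9]
force: [-0.5, -0.2, -0.6]
gripper_width: 0.6
gripper_force: 0.0
```

The slab is within 1 mm of flush. Next I tap the middle bolt.

Emit:
{"fn": "send_rows", "kwargs": {
  "motion": [
    {"tx": 0,"ty": 0,"tz": 0.027,"rx": 0,"ry": 0,"rz": 0,"gripper": 1},
    {"tx": 0,"ty": 0,"tz": 0.004,"rx": 0,"ry": 0,"rz": 0,"gripper": 1},
    {"tx": 0,"ty": 0,"tz": 0.004,"rx": 0,"ry": 0,"rz": 0,"gripper": 1},
    {"tx": 0,"ty": 0,"tz": 0.003,"rx": 0,"ry": 0,"rz": 0,"gripper": 1},
    {"tx": 0,"ty": 0,"tz": 0,"rx": 0,"ry": 0,"rz": 0,"gripper": 1}
  ]
}}

```text
time_s: 13.42
ee_pos: [520.9, -19.7, 51.7]
ee_rot: [180.0, -0.1, 1.9]
force: [-7.1, -0.2, 22.2]
gripper_width: 0.4
gripper_force: 11.2
```

The middle bolt is tight: 22 N with no sinking. Next is the left bolt.

Emit:
{"fn": "send_rows", "kwargs": {
  "motion": [
    {"tx": 0.002,"ty": 0,"tz": -0.045,"rx": 0,"ry": 0,"rz": 0,"gripper": 1},
    {"tx": 0,"ty": -0.07,"tz": 0,"rx": 0,"ry": 0,"rz": 0,"gripper": 1},
    {"tx": 0,"ty": -0.09,"tz": 0,"rx": 0,"ry": 0,"rz": 0,"gripper": 1},
    {"tx": 0,"ty": -0.07,"tz": 0,"rx": 0,"ry": 0,"rz": 0,"gripper": 1},
    {"tx": 0,"ty": 0,"tz": 0,"rx": 0,"ry": 0,"rz": 0,"gripper": 1},
    {"tx": 0,"ty": 0,"tz": 0,"rx": 0,"ry": 0,"rz": 0,"gripper": 1}
  ]
}}

```text
time_s: 14.18
ee_pos: [518.1, 94.8, 71.1]
ee_rot: [180.0, -0.0, 1.9]
force: [0.1, 0.3, 0.9]
gripper_width: 0.3
gripper_force: 0.0
```

```bash
python3 go.py 519.2 95.4 55 1.87
```

```text
t=14.2 pos [518.1  94.8  71.1] rot [180.   -0.    1.9] F [0.1 0.3 0.9] w 0.3 gf 0.0
shift [ 0.0022 -0.0011  0.0321] turn [ 0.001 -0.001  0.001]
```

Emit:
{"fn": "send_rows", "kwargs": {
  "motion": [
    {"tx": 0.002,"ty": 0,"tz": 0.032,"rx": 0,"ry": 0,"rz": 0,"gripper": 1},
    {"tx": 0,"ty": 0,"tz": 0.004,"rx": 0,"ry": 0,"rz": 0,"gripper": 1},
    {"tx": 0,"ty": 0,"tz": 0.004,"rx": 0,"ry": 0,"rz": 0,"gripper": 1},
    {"tx": 0,"ty": 0,"tz": 0.002,"rx": 0,"ry": 0,"rz": 0,"gripper": 1},
    {"tx": 0,"ty": 0,"tz": 0,"rx": 0,"ry": 0,"rz": 0,"gripper": 1}
  ]
}}

```text
time_s: 14.8
ee_pos: [518.5, 94.2, 51.8]
ee_rot: [180.0, 0.1, 1.8]
force: [-5.9, -2.4, 18.3]
gripper_width: 0.5
gripper_force: 9.2
```

The left bolt is tight too. That leaves the right one.

Emit:
{"fn": "send_rows", "kwargs": {
  "motion": [
    {"tx": 0.002,"ty": 0,"tz": -0.045,"rx": 0,"ry": 0,"rz": 0,"gripper": 1},
    {"tx": 0,"ty": 0.07,"tz": 0,"rx": 0,"ry": 0,"rz": 0,"gripper": 1},
    {"tx": 0,"ty": 0.08,"tz": 0,"rx": 0,"ry": 0,"rz": 0,"gripper": 1},
    {"tx": 0,"ty": 0.08,"tz": 0,"rx": 0,"ry": 0,"rz": 0,"gripper": 1},
    {"tx": 0,"ty": 0.08,"tz": 0,"rx": 0,"ry": 0,"rz": 0,"gripper": 1},
    {"tx": 0,"ty": 0.08,"tz": 0,"rx": 0,"ry": 0,"rz": 0,"gripper": 1},
    {"tx": 0,"ty": 0.07,"tz": 0,"rx": 0,"ry": 0,"rz": 0,"gripper": 1},
    {"tx": 0,"ty": 0,"tz": 0,"rx": 0,"ry": 0,"rz": 0,"gripper": 1},
    {"tx": 0,"ty": 0,"tz": 0,"rx": 0,"ry": 0,"rz": 0,"gripper": 1},
    {"tx": 0,"ty": 0,"tz": 0,"rx": 0,"ry": 0,"rz": 0,"gripper": 1}
  ]
}}

```text
time_s: 16.05
ee_pos: [527.3, -133.7, 72.2]
ee_rot: [-180.0, 0.0, 1.9]
force: [0.3, 0.2, -0.7]
gripper_width: 0.5
gripper_force: 0.0
```

```bash
python3 go.py 526.5 -134.5 55 1.87
```

```text
t=16.1 pos [ 527.3 -133.7   72.2] rot [-180.     0.     1.9] F [ 0.3  0.2 -0.7] w 0.5 gf 0.0
shift [-0.0016  0.0016  0.0344] turn [-0.001  0.001  0.002]
```

Emit:
{"fn": "send_rows", "kwargs": {
  "motion": [
    {"tx": -0.002,"ty": 0.001,"tz": 0.034,"rx": 0,"ry": 0,"rz": 0,"gripper": 1},
    {"tx": 0,"ty": 0,"tz": 0.004,"rx": 0,"ry": 0,"rz": 0,"gripper": 1},
    {"tx": 0,"ty": 0,"tz": 0.004,"rx": 0,"ry": 0,"rz": 0,"gripper": 1},
    {"tx": 0,"ty": 0,"tz": 0.003,"rx": 0,"ry": 0,"rz": 0,"gripper": 1},
    {"tx": 0,"ty": 0,"tz": 0,"rx": 0,"ry": 0,"rz": 0,"gripper": 1}
  ]
}}

```text
time_s: 16.68
ee_pos: [527.0, -135.1, 50.2]
ee_rot: [180.0, -0.1, 1.9]
force: [0.1, 0.9, 1.4]
gripper_width: -0.1
gripper_force: 0.4
```

The right bolt gives way: it sank to z 50.2 at 1.4 N. I'll push it on to its stop.

Emit:
{"fn": "send_rows", "kwargs": {
  "motion": [
    {"tx": 0,"ty": 0,"tz": 0.003,"rx": 0,"ry": 0,"rz": 0,"gripper": 1},
    {"tx": 0,"ty": 0,"tz": 0.003,"rx": 0,"ry": 0,"rz": 0,"gripper": 1},
    {"tx": 0,"ty": 0,"tz": 0.003,"rx": 0,"ry": 0,"rz": 0,"gripper": 1},
    {"tx": 0,"ty": 0,"tz": 0.002,"rx": 0,"ry": 0,"rz": 0,"gripper": 1},
    {"tx": 0,"ty": 0,"tz": 0,"rx": 0,"ry": 0,"rz": 0,"gripper": 1},
    {"tx": 0,"ty": 0,"tz": 0,"rx": 0,"ry": 0,"rz": 0,"gripper": 1}
  ]
}}

```text
time_s: 17.42
ee_pos: [527.0, -135.2, 46.2]
ee_rot: [180.0, -0.1, 1.9]
force: [-3.1, 2.3, 13.2]
gripper_width: 0.2
gripper_force: 6.8
```

The right bolt is loose and now down about 6 mm. I'll move over to its cap's knob.

Emit:
{"fn": "send_rows", "kwargs": {
  "motion": [
    {"tx": 0,"ty": 0,"tz": -0.04,"rx": 0,"ry": 0,"rz": 0,"gripper": 1},
    {"tx": 0,"ty": 0,"tz": -0.08,"rx": 0,"ry": 0,"rz": 0,"gripper": 0.1},
    {"tx": -0.06,"ty": 0,"tz": 0,"rx": 0,"ry": 0,"rz": 0,"gripper": 0.1},
    {"tx": -0.054,"ty": 0,"tz": 0,"rx": 0,"ry": 0,"rz": 0,"gripper": 0.1},
    {"tx": 0,"ty": 0,"tz": 0,"rx": 0,"ry": 0,"rz": 0,"gripper": 0.1},
    {"tx": 0,"ty": 0,"tz": 0,"rx": 0,"ry": 0,"rz": 0,"gripper": 0.1},
    {"tx": 0,"ty": 0,"tz": 0,"rx": 0,"ry": 0,"rz": 0,"gripper": 0.1}
  ]
}}

```text
time_s: 18.3
ee_pos: [470.8, -137.2, 104.3]
ee_rot: [180.0, -0.0, 1.9]
force: [0.6, -0.5, 0.5]
gripper_width: 41.0
gripper_force: 0.0
```

```bash
python3 go.py 469.5 -136.4 44 1.87
```

```text
t=18.3 pos [ 470.8 -137.2  104.3] rot [180.   -0.    1.9] F [ 0.6 -0.5  0.5] w 41.0 gf 0.0
shift [-0.0026 -0.0016  0.1207] turn [ 0.    -0.002  0.   ]
```

Emit:
{"fn": "send_rows", "kwargs": {
  "motion": [
    {"tx": -0.0026,"ty": -0.0016,"tz": 0.06,"rx": 0,"ry": 0,"rz": 0,"gripper": 0.1},
    {"tx": 0,"ty": 0,"tz": 0.04,"rx": 0,"ry": 0,"rz": 0,"gripper": 0.1},
    {"tx": 0,"ty": 0,"tz": 0.02,"rx": 0,"ry": 0,"rz": 0,"gripper": 0.1},
    {"tx": 0,"ty": 0,"tz": 0,"rx": 0,"ry": 0,"rz": 0,"gripper": 0.1},
    {"tx": 0,"ty": 0,"tz": 0,"rx": 0,"ry": 0,"rz": 0,"gripper": 0.1}
  ]
}}

```text
time_s: 18.92
ee_pos: [469.1, -136.4, 45.0]
ee_rot: [180.0, -0.1, 1.9]
force: [-0.1, 0.8, 0.7]
gripper_width: 41.4
gripper_force: 0.0
```

Emit:
{"fn": "send_rows", "kwargs": {
  "motion": [
    {"tx": 0,"ty": 0,"tz": 0,"rx": 0,"ry": 0,"rz": 0,"gripper": 1},
    {"tx": 0,"ty": 0,"tz": 0,"rx": 0,"ry": 0,"rz": 0,"gripper": 1},
    {"tx": 0,"ty": 0,"tz": 0,"rx": 0,"ry": 0,"rz": 0,"gripper": 1},
    {"tx": 0,"ty": 0,"tz": 0,"rx": 0,"ry": 0,"rz": 0,"gripper": 1},
    {"tx": 0,"ty": 0,"tz": 0,"rx": 0,"ry": 0,"rz": 0,"gripper": 1}
  ],
  "grip_force": 12
}}

```text
time_s: 19.55
ee_pos: [468.6, -137.1, 44.7]
ee_rot: [179.9, -0.0, 1.9]
force: [-0.7, -5.7, 1.5]
gripper_width: 16.5
gripper_force: 12.0
```

```bash
python3 go.py 469.5 -136.4 44 1.87
python3 - <<'E'
import numpy as np
th=np.linspace(0,1.0,11); p=np.arctan2(30.5,97)+th; r=np.hypot(97,30.5)
x=-r*np.cos(p); z=r*np.sin(p); print(np.round(np.c_[np.diff(x),-np.diff(z)]/500,4).tolist())
E
```

```text
t=19.6 pos [ 468.6 -137.1   44.7] rot [179.9  -0.    1.9] F [-0.7 -5.7  1.5] w 16.5 gf 12.0
shift [ 0.0019 -0.0013  0.0015] turn [ 0.003 -0.001  0.001]
[[0.0071, -0.0191], [0.0089, -0.0183], [0.0107, -0.0173], [0.0124, -0.0161], [0.0139, -0.0148], [0.0153, -0.0133], [0.0166, -0.0117], [0.0177, -0.01], [0.0186, -0.0082], [0.0193, -0.0063]]
```

Run:
```python
from h import *
d=grab("scene"); cv2.imwrite("pics/knob.png",cv2.resize(d["bgr"][120:220,240:360],None,fx=6,fy=6,interpolation=cv2.INTER_CUBIC))
print(proj(d,[469.16,-136,62]))
```

```text
[[304.10639424 171.52283896]]
```

View pics/knob.png

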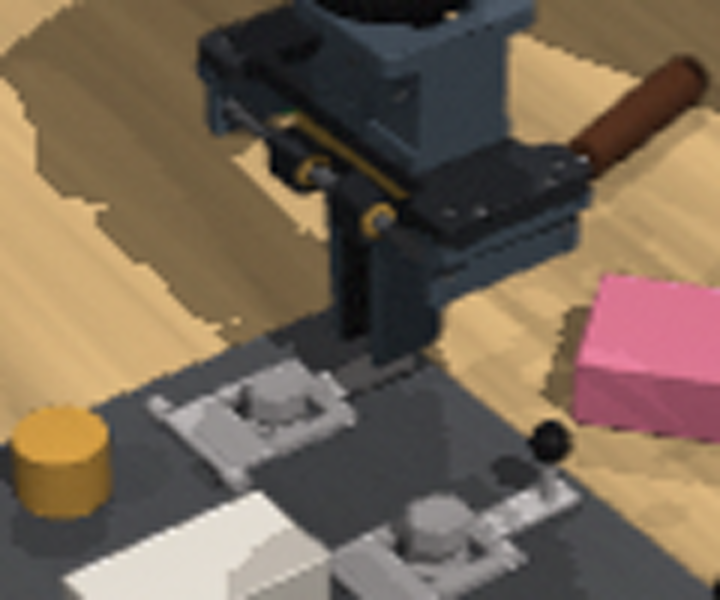

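The fingers straddle the right cap's knob at about crop (385,290), and the bolt head in front of it is visibly lower than the middle one. Lifting along the arc, first half.

Emit:
{"fn": "send_rows", "kwargs": {
  "motion": [
    {"tx": 0,"ty": 0.002,"tz": 0,"rx": 0,"ry": 0,"rz": 0,"gripper": 1},
    {"tx": 0.0035,"ty": 0,"tz": -0.0095,"rx": 0,"ry": 0,"rz": 0,"gripper": 1},
    {"tx": 0.0036,"ty": 0,"tz": -0.0096,"rx": 0,"ry": 0,"rz": 0,"gripper": 1},
    {"tx": 0.0089,"ty": 0,"tz": -0.0183,"rx": 0,"ry": 0,"rz": 0,"gripper": 1},
    {"tx": 0.0107,"ty": 0,"tz": -0.0173,"rx": 0,"ry": 0,"rz": 0,"gripper": 1},
    {"tx": 0.0124,"ty": 0,"tz": -0.0161,"rx": 0,"ry": 0,"rz": 0,"gripper": 1},
    {"tx": 0,"ty": 0,"tz": 0,"rx": 0,"ry": 0,"rz": 0,"gripper": 1},
    {"tx": 0,"ty": 0,"tz": 0,"rx": 0,"ry": 0,"rz": 0,"gripper": 1}
  ],
  "grip_force": 18
}}

```text
time_s: 20.6
ee_pos: [487.6, -136.5, 79.7]
ee_rot: [-180.0, 0.0, 1.9]
force: [-1.6, -2.3, -1.0]
gripper_width: 16.6
gripper_force: 18.0
```

Emit:
{"fn": "send_rows", "kwargs": {
  "motion": [
    {"tx": 0.0139,"ty": 0,"tz": -0.0148,"rx": 0,"ry": 0,"rz": 0,"gripper": 1},
    {"tx": 0.0153,"ty": 0,"tz": -0.0133,"rx": 0,"ry": 0,"rz": 0,"gripper": 1},
    {"tx": 0.0166,"ty": 0,"tz": -0.0117,"rx": 0,"ry": 0,"rz": 0,"gripper": 1},
    {"tx": 0.0177,"ty": 0,"tz": -0.01,"rx": 0,"ry": 0,"rz": 0,"gripper": 1},
    {"tx": 0.0186,"ty": 0,"tz": -0.0082,"rx": 0,"ry": 0,"rz": 0,"gripper": 1},
    {"tx": 0.0095,"ty": 0,"tz": -0.0031,"rx": 0,"ry": 0,"rz": 0,"gripper": 1},
    {"tx": 0,"ty": 0,"tz": 0,"rx": 0,"ry": 0,"rz": 0,"gripper": 1},
    {"tx": 0,"ty": 0,"tz": 0,"rx": 0,"ry": 0,"rz": 0,"gripper": 1},
    {"tx": 0,"ty": 0,"tz": 0,"rx": 0,"ry": 0,"rz": 0,"gripper": 1}
  ]
}}

```text
time_s: 21.72
ee_pos: [533.6, -135.0, 110.7]
ee_rot: [-180.0, -0.0, 1.9]
force: [-2.3, -1.3, 5.7]
gripper_width: 16.4
gripper_force: 18.0
```

```bash
python3 go.py 533 -136.5 110 1.87
python3 - <<'E'
from h import *
d=grab("scene"); cv2.imwrite("pics/open.png",cv2.resize(d["bgr"][110:290,200:400],None,fx=3.3,fy=3.3,interpolation=cv2.INTER_CUBIC))
E
```

```text
t=21.7 pos [ 533.6 -135.   110.7] rot [-180.    -0.     1.9] F [-2.3 -1.3  5.7] w 16.4 gf 18.0
shift [-0.0013  0.0029  0.0013] turn [-0. -0.  0.]
```

View pics/open.png

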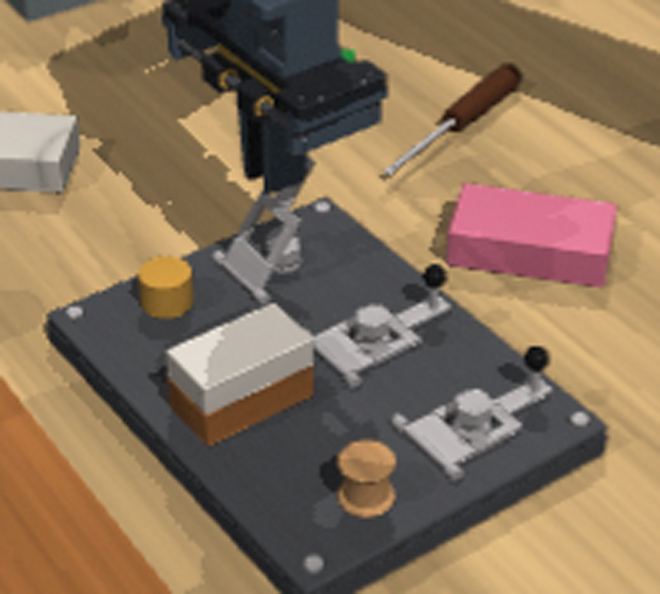

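The right cap is held open at about 55 degrees (crop (270,230)). The middle and left caps are shut and the slab is on the block, so I'm handing in.

```bash
python3 -c "
from workcell import env
print(env.job_done())"
```

```text
the job is handed in; nothing more can be done
None
```

The job is handed in: the slab is on the block within about 1 mm of flush, the right (-y) bolt was the loose one, and its cap is held open at about 0.95 rad with the other two shut; the hand-in gave no verdict.

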